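# Stow the hub spacer in the bearing chest

## Robot

A 7-joint arm with a two-finger parallel gripper is mounted at the origin on the work surface. World frame = base frame: x ahead of the robot, y to its left, z up, the work surface at z = 0. Lengths are in m, angles in rad, forces in N, time in s.
With the tool pointing down it reaches from about 0.425 to 0.925 m from the base axis. Payload 6.8 kg.
Tool frame: the origin (TCP) lies at the very end of the fingers, on their centre line; the grasp point (between the pads) lies 19 mm behind it; z points along the fingers, x is the direction in which the jaws open and shut, and the axes are right-handed (so a half turn about z gives the same grasp; the last joint's range is limited). The gripper opens to 85 mm and grips with 20 to 120 N. Pads are 22 mm wide; open, the fingers measure 114 mm over their backs; the gripper's body (76 mm by 85 mm) begins 54 mm behind the grasp point. The pads swing forward as they close: fully open they stand 13 mm farther back than shut.
Start: joints at [1.016, 0.477, 0.022, 1.555, -0.011, 1.109, -0.083], TCP at [0.292, -0.609, 0.231] pointing down, gripper open.
Joint ranges: [-2.96, 2.96], [-0.34, 2.1], [-1.41, 1.46], [0.24, 2.44], [-1.37, 4.51], [0.17, 1.92], [-2.96, 2.96]. Speed limits (rad/s): [2.39, 2.39, 3.14, 3.14, 3.14, 3.14, 3.14].

## Interface

Orientations are given as a rotation vector (axis times angle).
In Python, from bench import get_obs, imaging, hand_in gives the robot as it stands.
- The arm moves only by the tool send_rows, never from a script. Its argument "motion" is a list of rows, each an object with "dp": the shift along the world's x, y, z in m, a list of three; "rot": the turn, a rotation vector about the world's x, y, z in rad, a list of three; "grip": the finger opening in m, from 0 to 0.0854. In form: [{"dp": [dx, dy, dz], "rot": [ax, ay, az], "grip": grip}, ...]. A call has 1 to 20 rows; each row shifts and turns the pose as measured when the row begins; what a row does not reach is not made up. A row lasts 1/8 s, in which the tool goes at most 62.5 mm and 10.7 degrees, less where a joint would pass 70% of its speed; a pose out of reach is approached as far as the arm can. A call is refused whole if a number of a shift passes 0.0625 or a number of a turn 0.188, either way. A call with a gripper value outside its range is refused whole. The fingers move at their own pace and stop on an object; "grip_force" is the grip in N (left out, the last holds). Time passes only in rows, so rows that do not move let the fingers close. It gives the time, the measured TCP pose, the force and the opening at its end, in the units of the state.
- get_obs(): the state, without advancing time (a new reading comes with each control period).
- imaging.grab_frame(name): name is "scene" or "top"; returns a dict with "img" (420x560x3 uint8, red, green, blue), "fx", "fy", "cx", "cy" (pixels), "D" ([k1, k2, p1, p2, k3] as OpenCV has them; the pictures are not rectified), "R" (3x3) and "t" (3): a world point X has camera coordinates R X + t. Camera axes: x right, y down, z forward; pixel columns grow to the right and rows downward; lengths in m; the calibration is good to about 2 mm. A picture is of the moment at which its call begins. There is no depth.
- hand_in(): hands the job in, once; it reports no verdict.
The state is a dict: "clock": time; "joints": joint angles; "qvel": joint speeds; "tau": joint torques, N m; "tcp_pos": TCP position; "orientation": TCP orientation; "contact_force": force on the tool from outside, world axes, zero at the start; "moment": the same for the moment, N m; "grip_width": finger opening in m.
Only numpy, scipy, OpenCV 4.12 (cv2) and the standard library are available. Lean on these libraries where they do the work, as an engineer would, in place of code of your own. Each camera call takes 0.05 s, during which the arm holds its last target. There are 200 camera calls.

## Task

Open the steel chest by raising its lid until the folding stay locks, so that the lid stands by itself, then stand the steel hub spacer upright on the chest floor, clear of the stay. Then break the stay's knee joint forward and lower the lid until it is fully shut, without letting the lid or the spacer drop. Leave the other things on the bench where they are.

Things in the scene. Friction and masses are not known exactly. Their poses are not given: they have to be found in the camera images.
- chest: Grey sheet-steel chest bolted down, 185 deep (x), 310 wide (y), 105 mm high without lid, walls 4 mm. Origin: centre of its underside; x to its back (hinge side, away from the robot), y to its left, z up; turned a little about z. Inner floor 7 mm above the origin. The folding stay is inside the right end and sweeps y = -133 to -111 mm; the spacer fits on the floor anywhere left of it.
- lid (a joint): Angle of the chest's lid (rad): 0 shut, growing as it opens up and back; its travel ends at about 1.40, where the stay is straight. Lid about 0.7 kg. The stiff hinge (about 0.35 N m of friction) keeps it standing above about 1.2 even with the stay broken; lower down it falls shut unless held.
- lid_hinge (a point): Point on the lid's hinge line, middle of the chest's width: 92.5 mm behind the chest's origin and 105 mm above it. The hinge line runs along the chest's y axis.
- lid_handle (a point): Middle of the round bar of the bow handle on the lid's front edge: bar 10 mm thick, 100 mm long, along the chest's y, 229 mm from the hinge line. Lid shut: 6 mm lower than the hinge line, 35 mm free between bar and the lid's front lip. A grip across the bar lets it turn between the fingers. Lid up: it is the topmost part, about 0.33 m above the bench.
- knee (a joint): Angle of the stay's knee (rad): 0 folded (lid shut), 2.63 straight, 2.80 locked, just past straight against its stop. It passes straight only when the lid is pushed right back against the end of its travel with some 5 to 10 N (the last 0.01 rad matters); a light spring then swings it over as the push eases. Pulled forward to 2.3 or less it is broken and stays so while the lid stands above 1.2 rad.
- knee_boss (a point): Centre of the stay's knee: steel boss, 22 mm diameter, 18 mm wide along the chest's y, joining two flat bars. Stay locked: about 36 mm above the rim and 38 mm behind the chest's origin, lid 45 mm behind it, clear in front, above and at both sides. It breaks toward the chest's front (-x) and a little up, about the lower pivot: a few newtons start it, 25 to 30 mm do. Lowering the lid folds it into the chest.
- stay_pivot (a point): Pivot of the stay's lower bar on the chest's right end: 7.5 mm behind, 122 mm right of and 65 mm above the chest's origin. Lower bar 84 mm (pivot to knee), upper bar 76 mm (knee to the lid's underside, 115 mm from the hinge). The stay moves in the upright plane y = -122 mm of the chest.
- spacer: Steel hub spacer: plain upright tube, outside diameter 50, bore 34, height 70 mm, about 0.56 kg. Origin: centre of its underside, z along its axis. It stands on the bench to the left or right of the chest; the tin and the bearing stand in the other two places.
- tin: Closed round tin, 66 mm in diameter, 90 mm high, standing. Origin: centre of its underside. Leave it alone.
- bearing: Ball bearing lying flat, 84 mm in diameter, 26 mm thick. Origin: centre of its underside. Leave it alone.
- seal_a: Grey rubber dust seal, flat ring 72 mm in diameter, 12 mm thick, on the bench in front of the chest. Origin: centre of its underside. Leave it alone.
- seal_b: The other, identical dust seal. Leave it alone.
- axle: Chromed roller axle, 26 mm in diameter, 192 mm long, lying along its y axis in two vee blocks to the right of the chest, top 52 mm above the bench. Origin: middle of its underside. Leave it alone.
- hammer: Hammer, 280 mm long, lying on the right of the bench. Leave it alone.
- wrench: Wrench, 220 mm long, lying on the left of the bench near the robot. Leave it alone.
Not all that is in view belongs to the job. What is shaped like the spacer but green, orange or yellow is not meant.

How it is judged:
On the way, in this order (a step that is already met when the one before it is completed fails the run):
1. the lid has been raised and stands on its locked stay, not held (value of joint knee above 2.7 rad and value of joint lid above 1.34 rad and contact force between the fingers and lid below 0.3 N), for 0.3 s.
2. the spacer stands upright on the chest floor, let go, the stay still locked (x of spacer in the frame of chest between -0.066 and 0.066 m and y of spacer in the frame of chest between -0.086 and 0.128 m and z of spacer in the frame of chest between 0 and 0.014 m and angle between spacer's own z axis and vertical below 0.12 rad and linear speed of spacer below 0.03 m/s and value of joint knee above 2.7 rad and value of joint lid above 1.34 rad and contact force between the fingers and spacer below 0.3 N), for 0.3 s.
3. the knee of the stay is broken forward while the lid is still up (value of joint knee below 2.4 rad and value of joint lid above 0.8 rad), for 0.1 s.
At the end, for the whole second after the job is handed in: The lid is shut (within 0.03 rad) and at rest over the spacer, which stands upright (within 0.12 rad) on the chest floor inside the walls and clear of the stay, and nothing is held (value of joint lid below 0.03 rad and x of spacer in the frame of chest between -0.066 and 0.066 m and y of spacer in the frame of chest between -0.086 and 0.128 m and z of spacer in the frame of chest between 0 and 0.014 m and angle between spacer's own z axis and vertical below 0.12 rad and linear speed of spacer below 0.03 m/s and contact force between the fingers and lid below 0.3 N and contact force between the fingers and spacer below 0.3 N); the robot touches nothing.
It fails at once if the lid falls or is slammed (it closes faster than 3 rad/s) (velocity of joint lid below -3 rad/s).
It fails at once if the spacer is dropped (moving faster than 0.7 m/s while not touched by the fingers) (linear speed of spacer above 0.7 m/s and contact force between the fingers and spacer below 0.1 N).
It fails at once if another thing on the bench is shifted by more than 30 mm (distance of any of tin, bearing, seal_a, seal_b, axle, hammer, wrench from where it was at the start of the episode above 0.03 m).
It also fails if it takes over 72 s, if anything falls off the work surface, if the arm or the gripper's body presses on something with over 40 N, if the wrist force passes 120 N, or if a joint passes its speed limit or range.

## Working session

There is one attempt and no reset: what is moved stays moved. The work goes in short steps, Python scripts to look and compute and a tool call to move; the robot and the scene stay as the last step left them, time stands still between calls to the robot, and variables do not carry over. Pictures are saved under pics/ and viewed, about 8 in all and at most 12, crops included, and the job is handed in when it is done.

Besides the shell and the picture viewer there is one more tool, called after "Request:" as name([rows], argument=value, ...), one row to a line, values as JSON. send_rows: Moves the arm, as the interface text tells. Its arguments: {"type":"object","properties":{"motion":{"type":"array","items":{"type":"object","properties":{"dp":{"type":"array","items":{"type":"number"}},"rot":{"type":"array","items":{"type":"number"}},"grip":{"type":"number"}}}},"grip_force":{"type":"number"}},"required":["motion"]}

```bash
mkdir -p pics; cat > h.py <<'E'
import numpy as np, cv2
from bench import get_obs, imaging, hand_in
def grab(n,save=None):
    f=imaging.grab_frame(n)
    for k in("R","t","D"): f[k]=np.array(f[k],float)
    f["K"]=np.array([[f["fx"],0,f["cx"]],[0,f["fy"],f["cy"]],[0,0,1.]])
    if save: cv2.imwrite("pics/"+save,cv2.cvtColor(f["img"],cv2.COLOR_RGB2BGR))
    return f
def onplane(f,px,z):
    p=cv2.undistortPoints(np.array(px,float).reshape(-1,1,2),f["K"],f["D"]).reshape(-1,2)
    d=np.c_[p,np.ones(len(p))]@f["R"]; c=-f["R"].T@f["t"]
    return c+d*((np.array(z)-c[2])/d[:,2])[:,None]
def proj(f,X):
    return cv2.projectPoints(np.array(X,float).reshape(-1,3),cv2.Rodrigues(f["R"])[0],f["t"],f["K"],f["D"])[0].reshape(-1,2)
E
python3 - <<'E'
from h import *
for n in("scene","top"):
    f=grab(n,n+"0.png"); print(n,-f["R"].T@f["t"],f["R"][2],f["fx"])
print(get_obs())
a=[cv2.imread(f"pics/{n}0.png") for n in("scene","top")]
cv2.imwrite("pics/both0.png",np.hstack(a)[:, :])
E
```

```text
scene [ 1.39104178 -0.150483    0.86767607] [-0.73858079  0.11488387 -0.66430424] 431.1029158831204
top [ 0.31815066 -0.0183227   1.15843204] [ 0.18377413  0.00617905 -0.98294908] 396.60219838740517
{'clock': 0.1, 'joints': array([ 1.0158685 ,  0.47770033,  0.02233123,  1.55633055, -0.01152817,
        1.10933831, -0.08310174]), 'qvel': array([ 3.79672817e-04, -9.53970448e-04, -1.07021420e-03, -2.18373159e-03,
       -1.02685359e-03, -1.02543719e-03,  7.64790152e-05]), 'tau': array([ 3.01744672e-03, -5.97762966e+01,  1.61294080e+00, -2.81959516e+01,
        1.27173439e-02,  4.97447400e-03, -2.68329188e-05]), 'tcp_pos': array([ 0.2914445 , -0.60824486,  0.2304435 ]), 'orientation': array([-2.65774792e+00,  1.67359964e+00,  2.26275564e-03]), 'contact_force': array([-0.28407723, -0.04103417,  0.21398104]), 'moment': array([-0.03247477,  0.03757403,  0.00420657]), 'grip_width': 0.0855707553062934}
```

View pics/scene0.png

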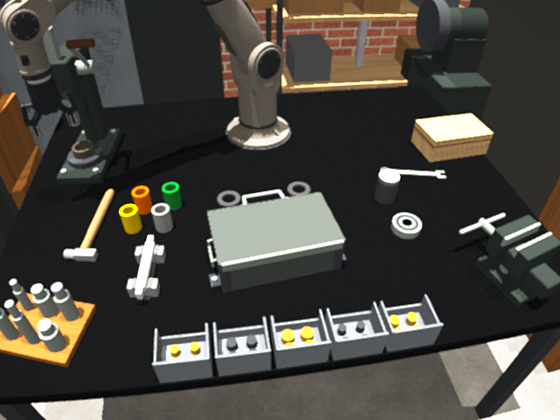

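View pics/top0.png

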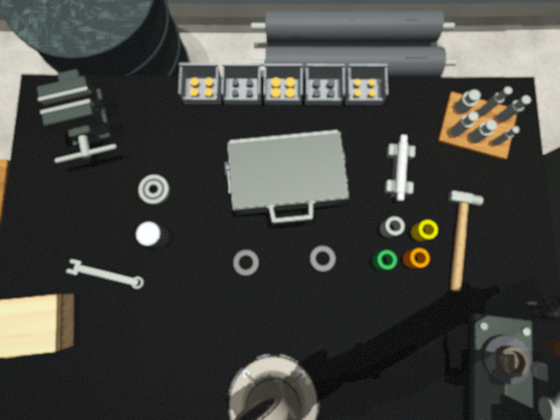

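Top view: lid corners about (228,137), (340,131), (349,201), (232,211); handle bar about (292,218). Tubes in the top view: (393,227) bare steel, (386,260) green, (418,258) orange, (427,230) yellow. The steel one fits the description. I'll confirm it with an enlarged crop while measuring.

```bash
python3 - <<'E'
from h import *
f=grab("top"); g=grab("scene")
b=cv2.cvtColor(f["img"],cv2.COLOR_RGB2BGR); c=cv2.cvtColor(g["img"],cv2.COLOR_RGB2BGR)
A=cv2.resize(b[115:285,215:465],None,fx=3.2,fy=3.2,interpolation=cv2.INTER_CUBIC)[:300]
A=cv2.resize(b[120:275,215:445],(800,540),interpolation=cv2.INTER_CUBIC)
cv2.imwrite("pics/crop1.png",A)
h=cv2.cvtColor(b,cv2.COLOR_BGR2HSV)
m=((h[...,2]>75)).astype(np.uint8)*255
n,l,s,ce=cv2.connectedComponentsWithStats(m)
for i in range(1,n):
    x,y,w,hh,a=s[i]
    if a>60 and 100<y<280 and 130<x<480: print(i,s[i],ce[i].round(1), h[l==i].mean(0).round())
# lid
i=l[170,290]; M=cv2.morphologyEx((l==i).astype(np.uint8),cv2.MORPH_OPEN,np.ones((15,15)))
r=cv2.minAreaRect(max(cv2.findContours(M,0,2)[0],key=cv2.contourArea)); print(r)
cn=max(cv2.findContours(M,0,2)[0],key=cv2.contourArea); ap=cv2.approxPolyDP(cn,6,True).reshape(-1,2); print(ap)
for z in(.105,.115): print(z,onplane(f,ap,z).round(4))
E
```

```text
19 [ 224  129  125   95 8789] [286.4 171.5] [ 54.  15. 167.]
22 [ 385  134   31   67 1178] [400.7 167.8] [ 57.   8. 191.]
25 [138 174  32  31 734] [153.2 188.8] [ 56.  12. 172.]
26 [ 450  190   34  101 1355] [461.3 233.5] [ 27.  82. 182.]
27 [381 216  25  20 331] [393.6 225.8] [ 53.  14. 154.]
28 [411 219  28  22 467] [424.9 230. ] [ 28. 245. 157.]
29 [135 221  26  26 531] [147.6 233.2] [ 97.   6. 221.]
31 [310 245  26  27 426] [322.4 258.1] [ 22.   8. 141.]
32 [403 247  28  22 462] [416.8 257.7] [ 17. 239. 159.]
33 [233 249  26  27 421] [245.6 262.1] [ 22.   8. 136.]
34 [376 249  22  21 292] [386.6 259.3] [ 68. 170. 156.]
((285.9484558105469, 169.63400268554688), (72.08260345458984, 119.92361450195312), 84.47245788574219)
[[340 131]
 [230 139]
 [232 208]
 [347 198]]
0.105 [[ 0.7325 -0.1819  0.105 ]
 [ 0.7077  0.125   0.105 ]
 [ 0.512   0.1141  0.105 ]
 [ 0.5413 -0.1969  0.105 ]]
0.115 [[ 0.7285 -0.1804  0.115 ]
 [ 0.704   0.1237  0.115 ]
 [ 0.5102  0.1128  0.115 ]
 [ 0.5392 -0.1952  0.115 ]]
```

View pics/crop1.png

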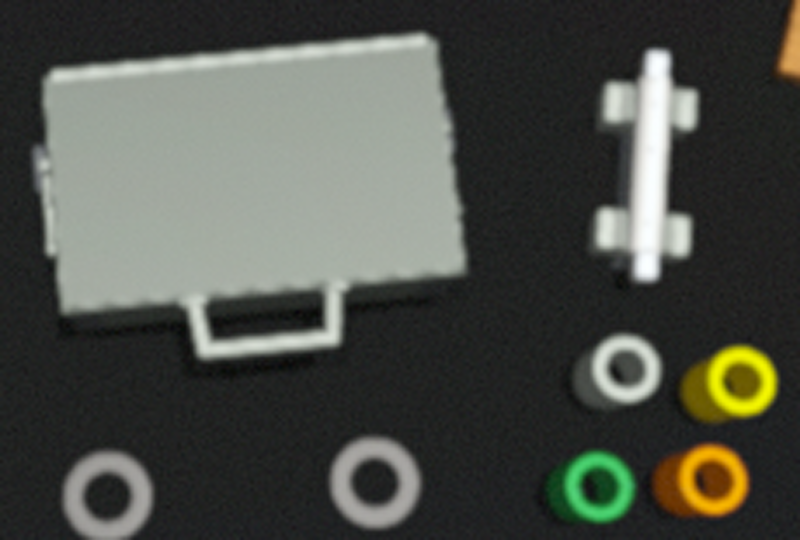

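The crop confirms it: bare grey tube at full-image (395,226), with green, orange and yellow decoys nearby. Handle bar runs crop (205,352)–(335,338). Next I convert these to poses.

```bash
python3 - <<'E'
from h import *
f=grab("top"); g=grab("scene")
C=lambda p:np.array(p)/[3.478,3.484]+[215,120]-.4
hb=onplane(f,[C((203,351)),C((338,338))],.099); print("bar",hb, np.diff(hb[:,:2],axis=0))
cm=hb.mean(0); d=hb[0]-hb[1]; yaw=np.arctan2(-d[0],d[1]); print("yaw bar",yaw,"len",np.linalg.norm(d))
P=onplane(f,[C((45,72)),C((437,38)),C((465,272)),C((62,312))],.12); print(P.round(4))
for a,b in((0,1),(3,2)):
    e=P[a]-P[b]; print("yaw",np.arctan2(-e[0],e[1]),np.linalg.norm(e))
for a,b in((0,3),(1,2)):
    e=P[a]-P[b]; print("yaw",np.arctan2(e[1],e[0]),np.linalg.norm(e))
print("spacer top",onplane(f,[C((627,369))],.07), "others",onplane(f,[C((742,381)),C((710,480)),C((600,487))],.07).round(3))
print("axle",onplane(f,[C((658,55)),C((645,278))],.052).round(3),"seals",onplane(f,[[322.4,258],[245.6,262]],.012).round(3),"tin",onplane(f,[[147.6,233.2]],.09).round(3))
for y in (-.06,-.04):  # predict chest pose from handle
    x=np.array([np.cos(y),np.sin(y)]); 
    print(y,"origin",cm[:2]+x*(.229-.0925))
# scene view: spacer top & bar check
cv2.imwrite("pics/s2.png",cv2.resize(cv2.cvtColor(g["img"],cv2.COLOR_RGB2BGR)[165:305,105:365],(780,420),interpolation=cv2.INTER_CUBIC))
print("proj scene spacer top/base, bar",proj(g,np.vstack([onplane(f,[C((627,369))],.07),hb])).round(1))
E
```

```text
bar [[ 0.47981566  0.00322859  0.099     ]
 [ 0.49063312 -0.10163089  0.099     ]] [[ 0.01081746 -0.10485948]]
yaw bar 0.10279786279084573 len 0.10541597562259779
[[ 0.6984  0.1297  0.12  ]
 [ 0.728  -0.1803  0.12  ]
 [ 0.539  -0.1978  0.12  ]
 [ 0.5061  0.111   0.12  ]]
yaw 0.09520299690877444 0.3113878763422787
yaw 0.10618703834120437 0.3105504904173299
yaw 0.09685985243896829 0.1931991015195799
yaw 0.0923787096180311 0.1897885624075565
spacer top [[ 0.47191275 -0.33230996  0.07      ]] others [[ 0.463 -0.422  0.07 ]
 [ 0.385 -0.392  0.07 ]
 [ 0.379 -0.307  0.07 ]]
axle [[ 0.74  -0.375  0.052]
 [ 0.549 -0.356  0.052]] seals [[ 0.385 -0.138  0.012]
 [ 0.372  0.082  0.012]] tin [[0.444 0.342 0.09 ]]
-0.06 origin [ 0.62147877 -0.05738624]
-0.04 origin [ 0.62161521 -0.05465969]
proj scene spacer top/base, bar [[159.6 208.1]
 [279.3 190.5]
 [242.1 196.6]]
```

View pics/s2.png

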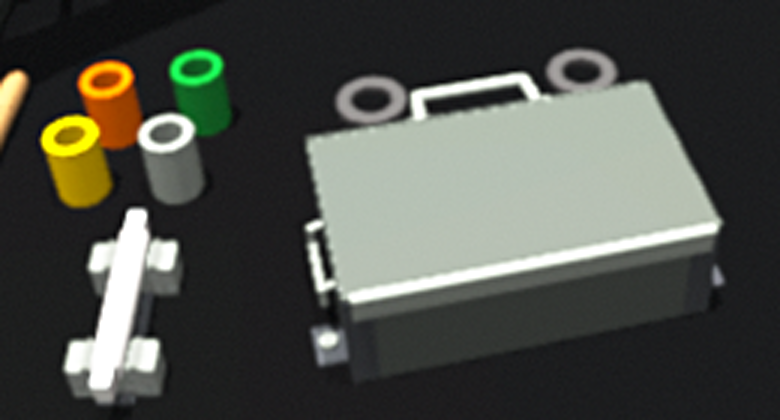

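Scene crop: steel tube ring at crop (167,133), bar (417,97)–(527,78). Both match the top-view projections to about 1.2 px. This gives:
- Chest yaw ≈ +0.10, origin ≈ (0.621, -0.036).
- Bar at (0.485, -0.049, 0.099).
- Spacer at (0.472, -0.332).

Moving to above the handle.

Request:
send_rows([
  {"dp": [0.016,0.0465,0],"rot": [0,0,0.102],"grip": 0.032},
  {"dp": [0.016,0.0465,0],"rot": [0,0,0.102],"grip": 0.032},
  {"dp": [0.016,0.0465,0],"rot": [0,0,0.102],"grip": 0.032},
  {"dp": [0.016,0.0465,0],"rot": [0,0,0.102],"grip": 0.032},
  {"dp": [0.016,0.0465,0],"rot": [0,0,0.102],"grip": 0.032},
  {"dp": [0.016,0.0465,0],"rot": [0,0,0.102],"grip": 0.032},
  {"dp": [0.016,0.0465,0],"rot": [0,0,0.102],"grip": 0.032},
  {"dp": [0.016,0.0465,0],"rot": [0,0,0.102],"grip": 0.032},
  {"dp": [0.016,0.0465,0],"rot": [0,0,0.102],"grip": 0.032},
  {"dp": [0.016,0.0465,0],"rot": [0,0,0.102],"grip": 0.032},
  {"dp": [0.016,0.0465,0],"rot": [0,0,0.102],"grip": 0.032},
  {"dp": [0.016,0.0465,0],"rot": [0,0,0.102],"grip": 0.032},
], grip_force=40)

```text
clock: 1.8
tcp_pos: [0.4851, -0.0373, 0.2324]
orientation: [3.13, 0.206, 0.01]
contact_force: [0.2, -0.2, -0.4]
grip_width: 0.032
```

Request:
send_rows([
  {"dp": [0,-0.012,-0.03],"rot": [0,0,-0.03],"grip": 0.032},
  {"dp": [0,0,-0.04],"rot": [0,0,0],"grip": 0.032},
  {"dp": [0,0,-0.03],"rot": [0,0,0],"grip": 0.032},
])

```text
clock: 2.17
tcp_pos: [0.4892, -0.0441, 0.1333]
orientation: [3.133, 0.173, 0.025]
contact_force: [-0.4, -0.7, 0.3]
grip_width: 0.0321
```

```bash
cat > t.py <<'E'
from h import *
from scipy.spatial.transform import Rotation as Ro
o=get_obs(); R=Ro.from_rotvec(o["orientation"]).as_matrix()
print("t",round(o["clock"],2),"tcp",o["tcp_pos"].round(4),"xyaw",round(np.arctan2(R[1,0],R[0,0]),3),"z",R[:,2].round(3),"F",o["contact_force"].round(1),"g",round(o["grip_width"],4),"q",o["joints"].round(2))
E
python3 t.py; python3 - <<'E'
from h import *
f=grab("top");g=grab("scene")
a=cv2.cvtColor(f["img"],cv2.COLOR_RGB2BGR)[150:260,220:370];b=cv2.cvtColor(g["img"],cv2.COLOR_RGB2BGR)[120:230,190:340]
cv2.imwrite("pics/c3.png",np.hstack([cv2.resize(x,(400,293),interpolation=cv2.INTER_CUBIC) for x in(a,b)]))
E
```

```text
t 2.17 tcp [ 0.4892 -0.0441  0.1333] xyaw 0.11 z [ 0.016 -0.003 -1.   ] F [-0.4 -0.7  0.3] g 0.0321 q [ 0.37  0.34 -0.48  2.06  0.23  0.77 -0.14]
```

View pics/c3.png

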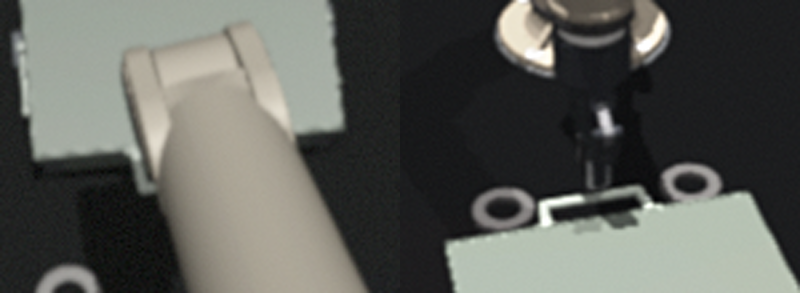

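The scene view shows the fingers over the middle of the bar at about crop (597,185). Going down and gripping.

Request:
send_rows([
  {"dp": [-0.004,-0.005,-0.02],"rot": [0,0.01,-0.01],"grip": 0.032},
  {"dp": [0,0,-0.02],"rot": [0,0,0],"grip": 0.032},
  {"dp": [0,0,-0.012],"rot": [0,0,0],"grip": 0.032},
  {"dp": [0,0,0],"rot": [0,0,0],"grip": 0.032},
])

```text
clock: 2.78
tcp_pos: [0.4845, -0.051, 0.0799]
orientation: [3.134, 0.152, 0.005]
contact_force: [-0.6, 0.8, -0.2]
grip_width: 0.0321
```

```bash
python3 t.py
```

```text
t 2.77 tcp [ 0.4845 -0.051   0.0799] xyaw 0.097 z [ 0.003 -0.004 -1.   ] F [-0.6  0.8 -0.2] g 0.0321 q [ 0.34  0.42 -0.44  2.1   0.29  0.67 -0.2 ]
```

Request:
send_rows([
  {"dp": [0,0,0],"rot": [0,0,0],"grip": 0.005},
  {"dp": [0,0,0],"rot": [0,0,0],"grip": 0.005},
  {"dp": [0,0,0],"rot": [0,0,0],"grip": 0.005},
  {"dp": [0,0,0],"rot": [0,0,0],"grip": 0.005},
], grip_force=30)

```text
clock: 3.28
tcp_pos: [0.4857, -0.0511, 0.0811]
orientation: [3.134, 0.153, 0.009]
contact_force: [1.8, -0.2, -4.8]
grip_width: 0.0088
```

```bash
python3 t.py; python3 - <<'E'
import numpy as np
# arc plan
u=np.array([np.cos(.1),np.sin(.1)])
for n in (16,):
  a=np.linspace(0,1.40,n+1)-.0262
  P=np.c_[-.229*np.cos(a)[:,None]*u,.229*np.sin(a)]
  print(np.diff(P,axis=0).round(4).tolist()); print((P-P[0]).round(3).tolist())
E
```

```text
t 3.27 tcp [ 0.4857 -0.0511  0.0811] xyaw 0.097 z [ 0.006 -0.004 -1.   ] F [ 1.8 -0.2 -4.8] g 0.0088 q [ 0.34  0.42 -0.44  2.1   0.29  0.67 -0.2 ]
[[0.0003, 0.0, 0.02], [0.0021, 0.0002, 0.0199], [0.0038, 0.0004, 0.0197], [0.0055, 0.0006, 0.0193], [0.0072, 0.0007, 0.0187], [0.0088, 0.0009, 0.018], [0.0103, 0.001, 0.0172], [0.0117, 0.0012, 0.0162], [0.0131, 0.0013, 0.0151], [0.0144, 0.0014, 0.0139], [0.0155, 0.0016, 0.0126], [0.0166, 0.0017, 0.0112], [0.0175, 0.0018, 0.0097], [0.0182, 0.0018, 0.0081], [0.0189, 0.0019, 0.0065], [0.0194, 0.0019, 0.0048]]
[[0.0, 0.0, 0.0], [0.0, 0.0, 0.02], [0.002, 0.0, 0.04], [0.006, 0.001, 0.06], [0.012, 0.001, 0.079], [0.019, 0.002, 0.098], [0.028, 0.003, 0.116], [0.038, 0.004, 0.133], [0.05, 0.005, 0.149], [0.063, 0.006, 0.164], [0.077, 0.008, 0.178], [0.093, 0.009, 0.19], [0.109, 0.011, 0.202], [0.127, 0.013, 0.211], [0.145, 0.015, 0.219], [0.164, 0.016, 0.226], [0.183, 0.018, 0.231]]
```

Request:
send_rows([
  {"dp": [0.0003,0,0.02],"rot": [0,0,0],"grip": 0.005},
  {"dp": [0.002,0,0.02],"rot": [0,0,0],"grip": 0.005},
  {"dp": [0.004,0,0.0197],"rot": [0,0,0],"grip": 0.005},
  {"dp": [0.0055,0.0006,0.0193],"rot": [0,0,0],"grip": 0.005},
  {"dp": [0.007,0.0007,0.0187],"rot": [0,0,0],"grip": 0.005},
  {"dp": [0.009,0.0009,0.018],"rot": [0,0,0],"grip": 0.005},
])

```text
clock: 4.03
tcp_pos: [0.513, -0.0481, 0.1981]
orientation: [3.135, 0.155, 0.007]
contact_force: [3.8, 0.6, -6.4]
grip_width: 0.0086
```

```bash
cat >> t.py <<'E'
# bar angle guess about hinge
u=np.array([np.cos(.1),np.sin(.1)]); H=np.array([.485,-.0492])+.2289*u
r=(o["tcp_pos"][:2]-.019*R[:2,2]-H)@u; z=o["tcp_pos"][2]-.019*R[2,2]-.105
print("lid",round(np.arctan2(z,-r)+.0262,3),"rad",round(np.hypot(r,z),4))
E
python3 t.py
```

```text
t 4.03 tcp [ 0.513  -0.0481  0.1981] xyaw 0.099 z [ 0.004 -0.002 -1.   ] F [ 3.8  0.6 -6.4] g 0.0086 q [ 0.39  0.29 -0.49  1.95  0.17  0.94 -0.09]
lid 0.535 rad 0.2302
```

Request:
send_rows([
  {"dp": [0.0105,0.001,0.017],"rot": [0,0,0],"grip": 0.005},
  {"dp": [0.012,0.0012,0.016],"rot": [0,0,0],"grip": 0.005},
  {"dp": [0.0133,0.0013,0.015],"rot": [0,0,0],"grip": 0.005},
  {"dp": [0.0145,0.0014,0.0137],"rot": [0,0,0],"grip": 0.005},
  {"dp": [0.0157,0.0016,0.0124],"rot": [0,0,0],"grip": 0.005},
  {"dp": [0.0166,0.0017,0.011],"rot": [0,0,0],"grip": 0.005},
  {"dp": [0.0175,0.0018,0.0095],"rot": [0,0,0],"grip": 0.005},
])

```text
clock: 4.9
tcp_pos: [0.6024, -0.0385, 0.2918]
orientation: [3.133, 0.156, -0.038]
contact_force: [-7.4, -1.1, 4.7]
grip_width: 0.0087
```

```bash
python3 t.py
```

```text
t 4.9 tcp [ 0.6024 -0.0385  0.2918] xyaw 0.099 z [-0.024 -0.005 -1.   ] F [-7.4 -1.1  4.7] g 0.0087 q [ 0.33  0.37 -0.49  1.62  0.18  1.23 -0.1 ]
lid 1.104 rad 0.2336
```

Request:
send_rows([
  {"dp": [0.017,0.0017,0.0065],"rot": [0,-0.02,0],"grip": 0.005},
  {"dp": [0.018,0.0018,0.005],"rot": [0,0,0],"grip": 0.005},
  {"dp": [0.016,0.002,0.003],"rot": [0,0,0],"grip": 0.005},
  {"dp": [0.01,0.001,0.001],"rot": [0,0,0],"grip": 0.005},
])

```text
clock: 5.4
tcp_pos: [0.6603, -0.0322, 0.3131]
orientation: [3.13, 0.154, -0.019]
contact_force: [-2.7, -0.7, 3.2]
grip_width: 0.0087
```

```bash
python3 t.py
```

```text
t 5.4 tcp [ 0.6603 -0.0322  0.3131] xyaw 0.098 z [-0.012 -0.009 -1.   ] F [-2.7 -0.7  3.2] g 0.0087 q [ 0.28  0.44 -0.47  1.46  0.21  1.3  -0.11]
lid 1.37 rad 0.2331
```

Near the end of travel, so I push back in small steps.

Request:
send_rows([
  {"dp": [0.006,0.0006,0.001],"rot": [0,0,0],"grip": 0.005},
  {"dp": [0.006,0.0006,0.0005],"rot": [0,0,0],"grip": 0.005},
  {"dp": [0.005,0.0005,0],"rot": [0,0,0],"grip": 0.005},
])

```text
clock: 5.78
tcp_pos: [0.6701, -0.0313, 0.3152]
orientation: [3.127, 0.154, -0.048]
contact_force: [-22.5, -1.4, 12.5]
grip_width: 0.0089
```

```bash
python3 t.py
```

```text
t 5.78 tcp [ 0.6701 -0.0313  0.3152] xyaw 0.098 z [-0.03  -0.012 -0.999] F [-22.5  -1.4  12.5] g 0.0089 q [ 0.26  0.47 -0.47  1.41  0.22  1.34 -0.12]
lid 1.414 rad 0.2331
```

Request:
send_rows([
  {"dp": [0,0,0],"rot": [0,0,0],"grip": 0.005},
  {"dp": [-0.0015,0,0],"rot": [0,0,0],"grip": 0.005},
  {"dp": [-0.0015,0,0],"rot": [0,0,0],"grip": 0.005},
  {"dp": [0,0,0],"rot": [0,0,0],"grip": 0.03},
  {"dp": [0,0,0],"rot": [0,0,0],"grip": 0.04},
  {"dp": [0,0,0],"rot": [0,0,0],"grip": 0.04},
])

```text
clock: 6.52
tcp_pos: [0.6655, -0.0315, 0.3145]
orientation: [3.127, 0.153, -0.053]
contact_force: [0.1, 0.3, -0.9]
grip_width: 0.0401
```

```bash
python3 t.py; python3 - <<'E'
from h import *
f=grab("scene"); 
u=np.array([np.cos(.1),np.sin(.1),0]);v=np.array([-u[1],u[0],0]);O=np.array([.485,-.0492,0])+.1365*u
K=[O+.038*u-.122*v+[0,0,.141], O+.0075*u-.122*v+[0,0,.065]]
p=proj(f,K); print(p)
b=cv2.cvtColor(f["img"],cv2.COLOR_RGB2BGR)
t=cv2.cvtColor(grab("top")["img"],cv2.COLOR_RGB2BGR)
cv2.imwrite("pics/c4.png",np.hstack([cv2.resize(x,(400,400),interpolation=cv2.INTER_CUBIC) for x in(b[100:300,180:380],t[100:260,210:370])]))
E
```

```text
t 6.53 tcp [ 0.6655 -0.0315  0.3145] xyaw 0.098 z [-0.033 -0.012 -0.999] F [ 0.1  0.3 -0.9] g 0.0401 q [ 0.27  0.46 -0.47  1.42  0.22  1.34 -0.12]
lid 1.395 rad 0.2332
[[226.72541661 234.30324685]
 [226.85437814 246.9968013 ]]
```

View pics/c4.png

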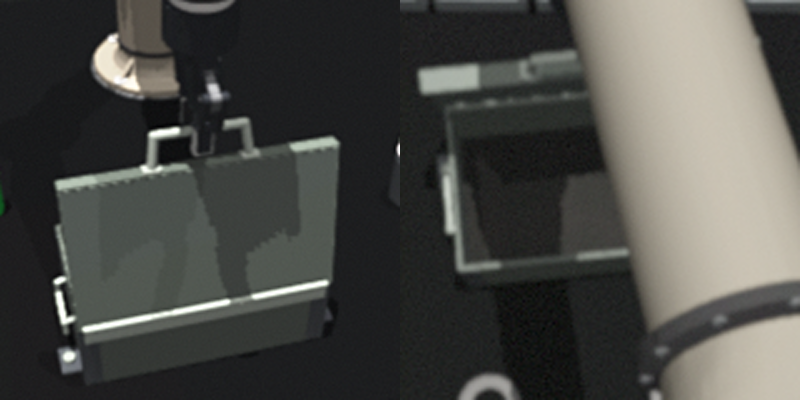

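Both views: the lid stands up at scene crop (200,230), with the fingers open around the bar. Going up and over to the spacer.

Request:
send_rows([
  {"dp": [0,0,0.02],"rot": [0,0,0],"grip": 0.04},
  {"dp": [0,0,0.03],"rot": [0,0.03,0],"grip": 0.04},
  {"dp": [0,0,0.02],"rot": [0,0,0],"grip": 0.06},
  {"dp": [-0.032,-0.05,0],"rot": [0,0,0],"grip": 0.075},
  {"dp": [-0.032,-0.05,0],"rot": [0,0,0],"grip": 0.075},
  {"dp": [-0.032,-0.05,-0.02],"rot": [0,0,0],"grip": 0.075},
  {"dp": [-0.032,-0.05,-0.05],"rot": [0,0,0],"grip": 0.075},
  {"dp": [-0.032,-0.05,-0.05],"rot": [0,0,0],"grip": 0.075},
  {"dp": [-0.032,-0.05,-0.05],"rot": [0,0,0],"grip": 0.075},
])

```text
clock: 7.75
tcp_pos: [0.4916, -0.3017, 0.2473]
orientation: [3.125, 0.168, -0.085]
contact_force: [0.2, -0.5, 0.2]
grip_width: 0.0753
```

```bash
python3 t.py; python3 - <<'E'
from h import *
t=cv2.cvtColor(grab("top")["img"],cv2.COLOR_RGB2BGR)
f=grab("top")
u=np.array([np.cos(.1),np.sin(.1),0]);v=np.array([-u[1],u[0],0]);O=np.array([.485,-.0492,0])+.1365*u
p=proj(f,[O+.038*u-.122*v+[0,0,.141]]); print(p, (p-[270,110])*[800/150,600/130.])
cv2.imwrite("pics/c5.png",cv2.resize(t[110:240,270:420],(800,600),interpolation=cv2.INTER_CUBIC))
E
```

```text
t 7.75 tcp [ 0.4916 -0.3017  0.2473] xyaw 0.107 z [-0.054 -0.014 -0.998] F [ 0.2 -0.5  0.2] g 0.0753 q [ 0.71  0.35 -0.37  1.73  0.17  1.14  0.39]
lid 0.606 rad 0.2946
[[331.68503705 147.82403878]] [[328.98686426 174.57248667]]
```

View pics/c5.png

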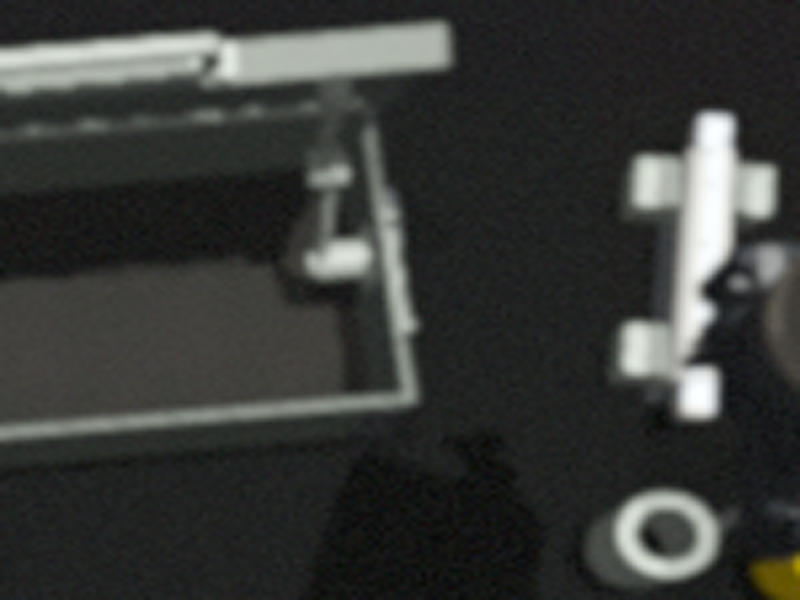

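Top crop: the boss at (329,174) is exactly where the locked stay predicts, so the stay is locked. The spacer ring is at (667,535). Descending.

Request:
send_rows([
  {"dp": [-0.02,-0.03,0],"rot": [0.014,-0.054,0],"grip": 0.075},
  {"dp": [0,0,-0.05],"rot": [0,0,0],"grip": 0.075},
  {"dp": [0,0,-0.05],"rot": [0,0,0],"grip": 0.075},
  {"dp": [0,0,0],"rot": [0,0,0],"grip": 0.075},
])

```text
clock: 8.35
tcp_pos: [0.4664, -0.3375, 0.143]
orientation: [-3.137, -0.151, 0.008]
contact_force: [0.3, 0.2, 0.7]
grip_width: 0.075
```

```bash
python3 t.py
```

```text
t 8.35 tcp [ 0.4664 -0.3375  0.143 ] xyaw 0.096 z [-0.005  0.001 -1.   ] F [0.3 0.2 0.7] g 0.075 q [ 0.78  0.44 -0.34  1.86  0.19  0.88  0.45]
lid 0.23 rad 0.2819
```

Request:
send_rows([
  {"dp": [0.006,0.005,-0.035],"rot": [0,-0.005,0],"grip": 0.072},
  {"dp": [0,0,-0.035],"rot": [0,0,0],"grip": 0.072},
  {"dp": [0,0,-0.03],"rot": [0,0,0],"grip": 0.072},
  {"dp": [0,0,-0.005],"rot": [0,0,0],"grip": 0.072},
])

```text
clock: 8.85
tcp_pos: [0.4811, -0.3345, 0.0457]
orientation: [3.131, 0.153, 0.019]
contact_force: [-0.1, -0.5, 0.4]
grip_width: 0.0719
```

```bash
python3 t.py
```

```text
t 8.85 tcp [ 0.4811 -0.3345  0.0457] xyaw 0.098 z [ 0.013 -0.006 -1.   ] F [-0.1 -0.5  0.4] g 0.0719 q [ 0.73  0.58 -0.3   1.9   0.26  0.68  0.37]
lid -0.127 rad 0.2646
```

Request:
send_rows([
  {"dp": [-0.009,0.0025,-0.008],"rot": [0,0.012,0],"grip": 0.072},
  {"dp": [0,0,-0.004],"rot": [0,0,0],"grip": 0.072},
  {"dp": [0,0,0],"rot": [0,0,0],"grip": 0.045},
  {"dp": [0,0,0],"rot": [0,0,0],"grip": 0.045},
  {"dp": [0,0,0],"rot": [0,0,0],"grip": 0.045},
  {"dp": [0,0,0],"rot": [0,0,0],"grip": 0.045},
], grip_force=60)

```text
clock: 9.6
tcp_pos: [0.4739, -0.3333, 0.0382]
orientation: [3.128, 0.152, 0.006]
contact_force: [-0.4, 0.3, -2.1]
grip_width: 0.0487
```

```bash
python3 t.py
```

```text
t 9.6 tcp [ 0.4739 -0.3333  0.0382] xyaw 0.097 z [ 0.005 -0.01  -1.   ] F [-0.4  0.3 -2.1] g 0.0487 q [ 0.73  0.58 -0.3   1.92  0.27  0.67  0.36]
lid -0.15 rad 0.2726
```

Request:
send_rows([
  {"dp": [0,0,0.02],"rot": [0,0,0],"grip": 0.045},
  {"dp": [0,0,0.04],"rot": [0,0,0],"grip": 0.045},
  {"dp": [0,0,0.04],"rot": [0,0,0],"grip": 0.045},
  {"dp": [0,0,0.04],"rot": [0,0,0],"grip": 0.045},
  {"dp": [0,0,0.04],"rot": [0,0,0],"grip": 0.045},
  {"dp": [0.005,0.02,0],"rot": [0,0,0],"grip": 0.045},
  {"dp": [0.014,0.04,0],"rot": [0,0,0],"grip": 0.045},
  {"dp": [0.014,0.04,0],"rot": [0,0,0],"grip": 0.045},
  {"dp": [0.014,0.04,0],"rot": [0,0,0],"grip": 0.045},
  {"dp": [0.014,0.04,0],"rot": [0,0,0],"grip": 0.045},
  {"dp": [0.014,0.04,0],"rot": [0,0,0],"grip": 0.045},
  {"dp": [0.014,0.04,0],"rot": [0,0,0],"grip": 0.045},
  {"dp": [0.01,0.03,0],"rot": [0,0,0],"grip": 0.045},
])

```text
clock: 11.22
tcp_pos: [0.5625, -0.0259, 0.2205]
orientation: [3.135, 0.155, -0.02]
contact_force: [0.6, -1.6, -7.2]
grip_width: 0.049
```

```bash
python3 t.py
```

```text
t 11.22 tcp [ 0.5625 -0.0259  0.2205] xyaw 0.099 z [-0.013 -0.004 -1.   ] F [ 0.6 -1.6 -7.2] g 0.049 q [ 0.33  0.36 -0.5   1.8   0.2   1.05 -0.14]
lid 0.76 rad 0.2009
```

Request:
send_rows([
  {"dp": [0.027,0.016,0],"rot": [0.004,-0.013,0],"grip": 0.045},
  {"dp": [0,0,-0.02],"rot": [0,0,0],"grip": 0.045},
  {"dp": [0,0,-0.03],"rot": [0,0,0],"grip": 0.045},
  {"dp": [0,0,-0.03],"rot": [0,0,0],"grip": 0.045},
  {"dp": [0,0,0],"rot": [0,0,0],"grip": 0.045},
])

```text
clock: 11.85
tcp_pos: [0.5834, 0.002, 0.1342]
orientation: [-3.131, -0.177, 0.015]
contact_force: [0.1, -0.3, -6.0]
grip_width: 0.0493
```

```bash
python3 t.py
```

```text
t 11.85 tcp [0.5834 0.002  0.1342] xyaw 0.113 z [-0.01   0.005 -1.   ] F [ 0.1 -0.3 -6. ] g 0.0493 q [ 0.26  0.49 -0.48  1.83  0.27  0.9  -0.23]
lid 0.392 rad 0.1346
```

Request:
send_rows([
  {"dp": [0.007,-0.003,-0.025],"rot": [-0.005,-0.01,-0.01],"grip": 0.045},
  {"dp": [0,0,-0.025],"rot": [0,0,0],"grip": 0.045},
  {"dp": [0,0,-0.015],"rot": [0,0,0],"grip": 0.045},
  {"dp": [0,0,-0.005],"rot": [0,0,0],"grip": 0.045},
])

```text
clock: 12.35
tcp_pos: [0.592, 0.0013, 0.0666]
orientation: [-3.137, -0.163, -0.007]
contact_force: [0.6, 0.2, -6.8]
grip_width: 0.0493
```

```bash
python3 t.py
```

```text
t 12.35 tcp [0.592  0.0013 0.0666] xyaw 0.104 z [ 0.004  0.001 -1.   ] F [ 0.6  0.2 -6.8] g 0.0493 q [ 0.22  0.58 -0.43  1.87  0.34  0.76 -0.29]
lid -0.138 rad 0.1191
```

Request:
send_rows([
  {"dp": [0,0,-0.01],"rot": [0,0,0],"grip": 0.045},
  {"dp": [0,0,-0.006],"rot": [0,0,0],"grip": 0.045},
  {"dp": [0,0,-0.004],"rot": [0,0,0],"grip": 0.045},
  {"dp": [0,0,-0.003],"rot": [0,0,0],"grip": 0.045},
])

```text
clock: 12.85
tcp_pos: [0.5935, 0.002, 0.045]
orientation: [-3.137, -0.163, -0.012]
contact_force: [-9.8, 1.1, 21.1]
grip_width: 0.0489
```

```bash
python3 t.py
```

```text
t 12.85 tcp [0.5935 0.002  0.045 ] xyaw 0.104 z [ 0.008  0.001 -1.   ] F [-9.8  1.1 21.1] g 0.0489 q [ 0.21  0.61 -0.42  1.87  0.36  0.72 -0.31]
lid -0.313 rad 0.123
```

Floor contact at the expected height (0.045). Easing, releasing and rising.

Request:
send_rows([
  {"dp": [0,0,0.001],"rot": [0,0,0],"grip": 0.045},
  {"dp": [0,0,0],"rot": [0,0,0],"grip": 0.06},
  {"dp": [0,0,0],"rot": [0,0,0],"grip": 0.06},
  {"dp": [0,0,0],"rot": [0,0,0],"grip": 0.06},
  {"dp": [0,0,0.015],"rot": [0,0,0],"grip": 0.06},
  {"dp": [0,0,0.03],"rot": [0,0,0],"grip": 0.06},
  {"dp": [0,0,0.04],"rot": [0,0,0],"grip": 0.06},
  {"dp": [-0.005,0,0.05],"rot": [0,0,0],"grip": 0.06},
  {"dp": [-0.03,-0.03,0.04],"rot": [0,0,0],"grip": 0.04},
  {"dp": [-0.03,-0.04,0.02],"rot": [0,0,0],"grip": 0.04},
])

```text
clock: 14.1
tcp_pos: [0.5315, -0.0644, 0.254]
orientation: [-3.134, -0.175, -0.028]
contact_force: [-0.0, -1.0, -0.5]
grip_width: 0.0401
```

```bash
python3 t.py
```

```text
t 14.1 tcp [ 0.5315 -0.0644  0.254 ] xyaw 0.112 z [ 0.018  0.004 -1.   ] F [-0.  -1.  -0.5] g 0.0401 q [ 0.44  0.26 -0.51  1.85  0.14  1.05 -0.01]
lid 0.765 rad 0.2496
```

Spacer placed. Now re-orienting for the knee: jaws along the chest's y, tool tilted forward about 0.4 rad.

Request:
send_rows([
  {"dp": [0.001,-0.01,0],"rot": [0,0,-0.175],"grip": 0.034},
  {"dp": [0.001,-0.01,0],"rot": [0,0,-0.175],"grip": 0.034},
  {"dp": [0.001,-0.01,0],"rot": [0,0,-0.175],"grip": 0.034},
  {"dp": [0.001,-0.01,0],"rot": [0,0,-0.175],"grip": 0.034},
  {"dp": [0.001,-0.01,0],"rot": [0,0,-0.175],"grip": 0.034},
  {"dp": [0.001,-0.01,0],"rot": [0,0,-0.175],"grip": 0.034},
  {"dp": [0.001,-0.01,0],"rot": [0,0,-0.175],"grip": 0.034},
  {"dp": [0.001,-0.01,0],"rot": [0,0,-0.175],"grip": 0.034},
  {"dp": [0.001,-0.01,0],"rot": [0,0,-0.17],"grip": 0.034},
  {"dp": [0.01,0,0],"rot": [0.013,-0.13,0],"grip": 0.034},
  {"dp": [0.01,0,0],"rot": [0.013,-0.13,0],"grip": 0.034},
  {"dp": [0.01,0,0],"rot": [0.013,-0.13,0],"grip": 0.034},
])

```text
clock: 15.6
tcp_pos: [0.5733, -0.1587, 0.2733]
orientation: [-2.045, 1.941, -0.423]
contact_force: [0.3, 0.5, -0.0]
grip_width: 0.0341
```

```bash
python3 t.py; python3 - <<'E'
from h import *
f=grab("top")
# spacer check: bright ring inside chest
u=np.array([np.cos(.1),np.sin(.1),0]);v=np.array([-u[1],u[0],0]);O=np.array([.485,-.0492,0])+.1365*u
p=proj(f,[[.593,.002,.077]])[0]; print("expected ring",p)
t=cv2.cvtColor(f["img"],cv2.COLOR_RGB2BGR)
cv2.imwrite("pics/c6.png",cv2.resize(t[110:240,220:390],(785,600),interpolation=cv2.INTER_CUBIC))
print((p-[220,110])*4.615)
E
```

```text
t 15.6 tcp [ 0.5733 -0.1587  0.2733] xyaw -1.521 z [ 0.403  0.008 -0.915] F [ 0.3  0.5 -0. ] g 0.0341 q [ 0.45  0.14 -0.26  2.   -0.1   0.61 -1.24]
lid 0.887 rad 0.2448
expected ring [273.92251611 181.65943035]
[248.85241186 330.70827107]
```

View pics/c6.png

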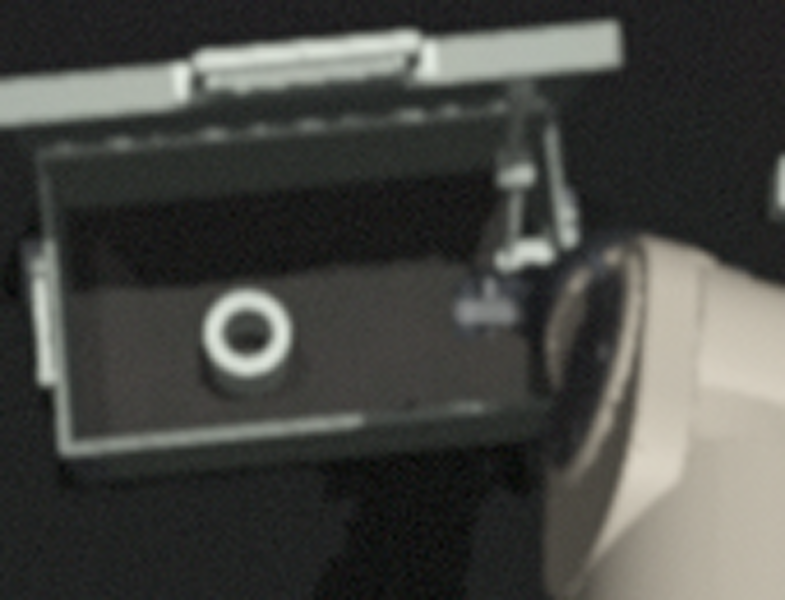

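Spacer ring at crop (248,333), exactly as predicted, standing upright. Boss at (515,172), still locked. Approaching the knee.

Request:
send_rows([
  {"dp": [0.022,0.001,-0.02],"rot": [0.01,0,0.05],"grip": 0.034},
  {"dp": [0.022,0.001,-0.02],"rot": [0,0,0],"grip": 0.034},
  {"dp": [0.018,0,-0.018],"rot": [0,0,0],"grip": 0.034},
  {"dp": [0,0,0],"rot": [0,0,0],"grip": 0.034},
])

```text
clock: 16.15
tcp_pos: [0.6342, -0.1573, 0.2169]
orientation: [-2.083, 1.884, -0.402]
contact_force: [0.6, -0.3, 0.5]
grip_width: 0.0339
```

```bash
cat >> t.py <<'E'
v=np.array([-u[1],u[0]]);O=np.array([.485,-.0492])+.1365*u
B=np.array([*(O+.038*u-.122*v),.141]); d=B-(o["tcp_pos"]-.012*R[:,2]); print("to boss world",d.round(4),"axial",round(d@R[:,2],4),"along jaw",round(d@R[:,0],4),"perp",round(d@R[:,1],4))
E
python3 t.py
```

```text
t 16.15 tcp [ 0.6342 -0.1573  0.2169] xyaw -1.471 z [ 0.402  0.036 -0.915] F [ 0.6 -0.3  0.5] g 0.0339 q [ 0.42  0.3  -0.25  1.93 -0.08  0.52 -1.22]
lid 0.944 rad 0.1628
to boss world [ 0.0414  0.0046 -0.0869] axial 0.0963 along jaw -0.0008 perp -0.0031
```

Well aligned. Advancing along the tool axis.

Request:
send_rows([
  {"dp": [0.013,0.0015,-0.028],"rot": [0,0,0],"grip": 0.034},
  {"dp": [0.013,0.0015,-0.028],"rot": [0,0,0],"grip": 0.034},
  {"dp": [0.009,0.001,-0.018],"rot": [0,0,0],"grip": 0.034},
  {"dp": [0,0,0],"rot": [0,0,0],"grip": 0.034},
])

```text
clock: 16.65
tcp_pos: [0.6707, -0.1536, 0.1467]
orientation: [-2.083, 1.883, -0.405]
contact_force: [0.5, -0.3, -0.2]
grip_width: 0.0338
```

```bash
python3 t.py
```

```text
t 16.65 tcp [ 0.6707 -0.1536  0.1467] xyaw -1.471 z [ 0.404  0.035 -0.914] F [ 0.5 -0.3 -0.2] g 0.0338 q [ 0.36  0.44 -0.22  1.91 -0.03  0.39 -1.26]
lid 0.785 rad 0.0858
to boss world [ 0.005   0.0008 -0.0167] axial 0.0173 along jaw -0.0004 perp 0.0022
```

Request:
send_rows([
  {"dp": [0.003,0.0005,-0.01],"rot": [0,0,0],"grip": 0.034},
  {"dp": [0.002,0.0005,-0.006],"rot": [0,0,0],"grip": 0.034},
  {"dp": [0,0,0],"rot": [0,0,0],"grip": 0.01},
  {"dp": [0,0,0],"rot": [0,0,0],"grip": 0.01},
  {"dp": [0,0,0],"rot": [0,0,0],"grip": 0.01},
], grip_force=30)

```text
clock: 17.27
tcp_pos: [0.6758, -0.1496, 0.1325]
orientation: [-2.084, 1.879, -0.404]
contact_force: [0.9, 0.7, -3.0]
grip_width: 0.017
```

```bash
python3 t.py
```

```text
t 17.27 tcp [ 0.6758 -0.1496  0.1325] xyaw -1.468 z [ 0.405  0.038 -0.914] F [ 0.9  0.7 -3. ] g 0.017 q [ 0.35  0.47 -0.22  1.91 -0.03  0.37 -1.27]
lid 0.694 rad 0.0724
to boss world [-0.0001 -0.0031 -0.0024] axial 0.0021 along jaw 0.0031 perp 0.0014
```

Boss held (0.017). Pulling it forward.

Request:
send_rows([
  {"dp": [-0.006,-0.0006,0.0025],"rot": [0,0,0],"grip": 0.01},
  {"dp": [-0.007,-0.0007,0.002],"rot": [0,0,0],"grip": 0.01},
  {"dp": [-0.007,-0.0007,0.0015],"rot": [0,0,0],"grip": 0.01},
  {"dp": [-0.007,-0.0007,0.001],"rot": [0,0,0],"grip": 0.01},
  {"dp": [-0.006,-0.0006,0.0005],"rot": [0,0,0],"grip": 0.01},
])

```text
clock: 17.9
tcp_pos: [0.6424, -0.1532, 0.1417]
orientation: [-2.082, 1.877, -0.408]
contact_force: [3.9, 0.1, -3.5]
grip_width: 0.0174
```

```bash
python3 t.py
```

```text
t 17.9 tcp [ 0.6424 -0.1532  0.1417] xyaw -1.468 z [ 0.408  0.037 -0.912] F [ 3.9  0.1 -3.5] g 0.0174 q [ 0.4   0.41 -0.25  1.98 -0.05  0.35 -1.24]
lid 0.565 rad 0.1053
to boss world [ 0.0333  0.0005 -0.0117] axial 0.0242 along jaw 0.0029 perp -0.0254
```

Request:
send_rows([
  {"dp": [0,0,0],"rot": [0,0,0],"grip": 0.034},
  {"dp": [0,0,0],"rot": [0,0,0],"grip": 0.034},
  {"dp": [0,0,0],"rot": [0,0,0],"grip": 0.034},
  {"dp": [-0.009,-0.001,0.02],"rot": [0,0,0],"grip": 0.034},
  {"dp": [-0.015,-0.001,0.03],"rot": [0,0,0],"grip": 0.034},
  {"dp": [-0.02,0,0.04],"rot": [0,0,0],"grip": 0.034},
  {"dp": [-0.02,0,0.04],"rot": [0,0,0],"grip": 0.034},
  {"dp": [-0.02,0,0.04],"rot": [0,0,0],"grip": 0.034},
])

```text
clock: 18.9
tcp_pos: [0.5535, -0.1557, 0.312]
orientation: [-2.085, 1.882, -0.398]
contact_force: [0.1, -1.2, 1.0]
grip_width: 0.0339
```

```bash
python3 t.py; python3 - <<'E'
from h import *
f=grab("top"); g=grab("scene")
u=np.array([np.cos(.1),np.sin(.1),0]);H=np.array([.485,-.0492,0])+.2289*u+[0,0,.105]
for L in (1.2,1.25,1.3,1.35,1.4):
    a=L-.0262; X=H+.229*(-np.cos(a)*u+[0,0,np.sin(a)]); p=proj(f,[X])[0];q=proj(g,[X])[0]; print(L,X.round(4),p.round(1),q.round(1),((p-[220,100])*[400/150,400/150]).round(),((q-[170,90])*2).round()+[400,0])
a=cv2.cvtColor(f["img"],cv2.COLOR_RGB2BGR)[100:250,220:370];b=cv2.cvtColor(g["img"],cv2.COLOR_RGB2BGR)[90:290,170:370]
cv2.imwrite("pics/c7.png",np.hstack([cv2.resize(x,(400,400),interpolation=cv2.INTER_CUBIC) for x in(a,b)]))
E
```

```text
t 18.9 tcp [ 0.5535 -0.1557  0.312 ] xyaw -1.469 z [ 0.4    0.039 -0.916] F [ 0.1 -1.2  1. ] g 0.0339 q [ 0.53  0.07 -0.3   1.97 -0.17  0.71 -1.13]
lid 0.924 rad 0.2871
to boss world [ 0.1221  0.003  -0.182 ] axial 0.2156 along jaw 0.0091 perp -0.0383
1.2 [ 0.6247 -0.0352  0.3162] [289.  141.4] [273.5 157.9] [184. 110.] [607. 136.]
1.25 [ 0.6353 -0.0341  0.3204] [288.5 136.2] [274.7 159.1] [183.  97.] [609. 138.]
1.3 [ 0.6461 -0.033   0.324 ] [288.1 131. ] [275.9 160.6] [182.  83.] [612. 141.]
1.35 [ 0.657  -0.0319  0.3271] [287.6 125.7] [277.2 162.4] [180.  69.] [614. 145.]
1.4 [ 0.6682 -0.0308  0.3296] [287.2 120.5] [278.6 164.4] [179.  55.] [617. 149.]
```

View pics/c7.png

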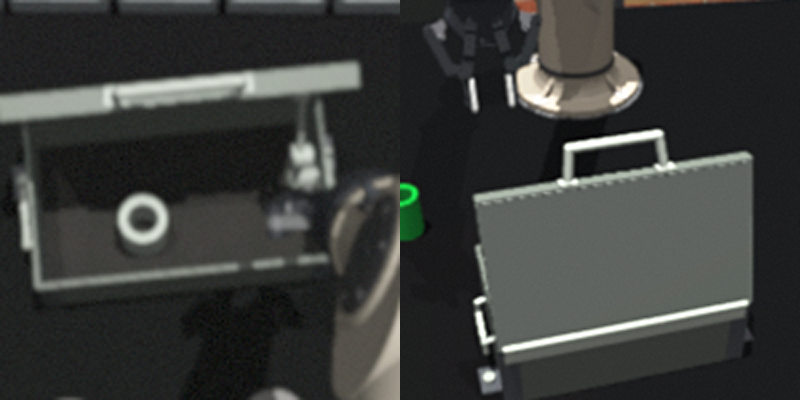

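Top crop: bar at about (180,85), so the lid stands at about 1.29 with the knee at (300,155), i.e. broken. Spacer ring at (143,218), standing. Re-orienting above the bar.

Request:
send_rows([
  {"dp": [0,0,0.035],"rot": [-0.013,0.13,0],"grip": 0.04},
  {"dp": [0,0,0.035],"rot": [-0.013,0.13,0],"grip": 0.04},
  {"dp": [0,0,0.03],"rot": [-0.013,0.13,0],"grip": 0.04},
  {"dp": [0.006,0.013,0],"rot": [0,0,0.175],"grip": 0.04},
  {"dp": [0.006,0.013,0],"rot": [0,0,0.175],"grip": 0.04},
  {"dp": [0.006,0.013,0],"rot": [0,0,0.175],"grip": 0.04},
  {"dp": [0.006,0.013,0],"rot": [0,0,0.175],"grip": 0.04},
  {"dp": [0.006,0.013,0],"rot": [0,0,0.175],"grip": 0.04},
  {"dp": [0.006,0.013,0],"rot": [0,0,0.175],"grip": 0.04},
  {"dp": [0.006,0.013,0],"rot": [0,0,0.175],"grip": 0.04},
  {"dp": [0.006,0.013,0],"rot": [0,0,0.175],"grip": 0.04},
  {"dp": [0.006,0.013,0],"rot": [0,0,0.165],"grip": 0.04},
])

```text
clock: 20.5
tcp_pos: [0.6083, -0.0368, 0.4068]
orientation: [-3.126, -0.225, 0.0]
contact_force: [0.7, -0.9, -0.2]
grip_width: 0.0402
```

```bash
python3 t.py
```

```text
t 20.5 tcp [ 0.6083 -0.0368  0.4068] xyaw 0.144 z [-0.001  0.007 -1.   ] F [ 0.7 -0.9 -0.2] g 0.0402 q [ 0.39  0.31 -0.57  1.44  0.16  1.44 -0.04]
lid 1.281 rad 0.3376
to boss world [ 0.0625 -0.1162 -0.2778] axial 0.277 along jaw 0.0451 perp 0.126
```

Request:
send_rows([
  {"dp": [0.018,0.001,-0.01],"rot": [-0.007,0,-0.043],"grip": 0.04},
  {"dp": [0.016,0.001,-0.02],"rot": [0,0,0],"grip": 0.04},
  {"dp": [0,0,-0.012],"rot": [0,0,0],"grip": 0.04},
  {"dp": [0,0,0],"rot": [0,0,0],"grip": 0.04},
])

```text
clock: 21.0
tcp_pos: [0.6435, -0.0334, 0.3591]
orientation: [-3.135, -0.165, 0.007]
contact_force: [-0.7, 0.4, -0.0]
grip_width: 0.0402
```

```bash
python3 t.py;  python3 - <<'E'
from h import *
f=grab("top"); g=grab("scene")
b=cv2.cvtColor(g["img"],cv2.COLOR_RGB2BGR)[110:200,230:320]
print(proj(g,[[.6442,-.0332,.3235],[.5935,-.0332-.005,.3235]]))
cv2.imwrite("pics/c8.png",cv2.resize(b,(540,540),interpolation=cv2.INTER_CUBIC))
E
```

```text
t 21.0 tcp [ 0.6435 -0.0334  0.3591] xyaw 0.105 z [-0.005  0.002 -1.   ] F [-0.7  0.4 -0. ] g 0.0402 q [ 0.35  0.4  -0.56  1.43  0.21  1.38 -0.11]
lid 1.348 rad 0.2819
to boss world [ 0.0272 -0.1197 -0.2301] axial 0.2298 along jaw 0.0156 perp 0.1224
[[275.73259532 160.26846325]
 [270.10311725 147.34444843]]
```

View pics/c8.png

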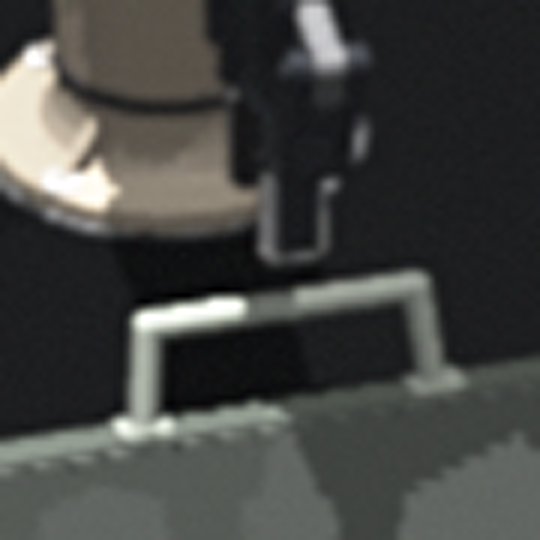

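Bar middle at crop (280,298), within 1 px of the prediction, with the fingers right above it. Descending and gripping.

Request:
send_rows([
  {"dp": [0,0,-0.018],"rot": [0,-0.005,0],"grip": 0.04},
  {"dp": [0,0,-0.018],"rot": [0,0,0],"grip": 0.04},
  {"dp": [0,0,-0.01],"rot": [0,0,0],"grip": 0.04},
  {"dp": [0,0,0],"rot": [0,0,0],"grip": 0.04},
])

```text
clock: 21.6
tcp_pos: [0.6441, -0.034, 0.316]
orientation: [-3.137, -0.163, -0.011]
contact_force: [-0.6, -0.3, 0.9]
grip_width: 0.0402
```

```bash
python3 t.py
```

```text
t 21.6 tcp [ 0.6441 -0.034   0.316 ] xyaw 0.104 z [ 0.007  0.001 -1.   ] F [-0.6 -0.3  0.9] g 0.0402 q [ 0.35  0.42 -0.55  1.5   0.22  1.28 -0.12]
lid 1.305 rad 0.2402
to boss world [ 0.0268 -0.1192 -0.187 ] axial 0.1872 along jaw 0.0129 perp 0.1213
```

Request:
send_rows([
  {"dp": [0,0,-0.01],"rot": [0,0,0],"grip": 0.04},
  {"dp": [0,0,0],"rot": [0,0,0],"grip": 0.005},
  {"dp": [0,0,0],"rot": [0,0,0],"grip": 0.005},
  {"dp": [0,0,0],"rot": [0,0,0],"grip": 0.005},
  {"dp": [0,0,0],"rot": [0,0,0],"grip": 0.005},
], grip_force=30)

```text
clock: 22.22
tcp_pos: [0.6446, -0.0339, 0.3068]
orientation: [-3.137, -0.163, -0.014]
contact_force: [-0.6, 0.1, -1.4]
grip_width: 0.0086
```

```bash
python3 t.py; python3 - <<'E'
import numpy as np
u=np.array([np.cos(.1),np.sin(.1)])
a=np.linspace(1.29,0,18)-.0262
P=np.c_[-.229*np.cos(a)[:,None]*u,.229*np.sin(a)]
print(np.diff(P,axis=0).round(4).tolist())
E
```

```text
t 22.23 tcp [ 0.6446 -0.0339  0.3068] xyaw 0.104 z [ 0.009  0.001 -1.   ] F [-0.6  0.1 -1.4] g 0.0086 q [ 0.35  0.42 -0.55  1.52  0.23  1.26 -0.12]
lid 1.295 rad 0.2312
to boss world [ 0.0263 -0.1193 -0.1778] axial 0.1779 along jaw 0.0122 perp 0.1213
[[-0.0163, -0.0016, -0.0059], [-0.0158, -0.0016, -0.0071], [-0.0152, -0.0015, -0.0083], [-0.0145, -0.0015, -0.0094], [-0.0138, -0.0014, -0.0105], [-0.0129, -0.0013, -0.0115], [-0.012, -0.0012, -0.0125], [-0.0111, -0.0011, -0.0133], [-0.01, -0.001, -0.0142], [-0.0089, -0.0009, -0.0149], [-0.0078, -0.0008, -0.0155], [-0.0066, -0.0007, -0.0161], [-0.0054, -0.0005, -0.0165], [-0.0041, -0.0004, -0.0169], [-0.0028, -0.0003, -0.0171], [-0.0015, -0.0002, -0.0173], [-0.0002, -0.0, -0.0174]]
```

Bar held. Lowering along the arc.

Request:
send_rows([
  {"dp": [-0.016,-0.0016,-0.006],"rot": [0,0,0],"grip": 0.005},
  {"dp": [-0.0158,-0.0016,-0.007],"rot": [0,0,0],"grip": 0.005},
  {"dp": [-0.0152,-0.0015,-0.0083],"rot": [0,0,0],"grip": 0.005},
  {"dp": [-0.0145,-0.0015,-0.0094],"rot": [0,0,0],"grip": 0.005},
  {"dp": [-0.0138,-0.0014,-0.0105],"rot": [0,0,0],"grip": 0.005},
  {"dp": [-0.013,-0.0013,-0.0115],"rot": [0,0,0],"grip": 0.005},
])

```text
clock: 22.98
tcp_pos: [0.5607, -0.0429, 0.2577]
orientation: [3.137, 0.162, 0.042]
contact_force: [0.7, -0.5, 0.6]
grip_width: 0.0087
```

```bash
python3 t.py
```

```text
t 22.98 tcp [ 0.5607 -0.0429  0.2577] xyaw 0.103 z [ 0.026  0.001 -1.   ] F [ 0.7 -0.5  0.6] g 0.0087 q [ 0.43  0.31 -0.57  1.79  0.19  1.07 -0.1 ]
lid 0.867 rad 0.2303
to boss world [ 0.1105 -0.1103 -0.1287] axial 0.1315 along jaw 0.0951 perp 0.1208
```

Request:
send_rows([
  {"dp": [-0.012,-0.0012,-0.0125],"rot": [0,0.012,0],"grip": 0.005},
  {"dp": [-0.011,-0.0011,-0.0133],"rot": [0,0.012,0],"grip": 0.005},
  {"dp": [-0.01,-0.001,-0.0142],"rot": [0,0,0],"grip": 0.005},
  {"dp": [-0.009,-0.0009,-0.015],"rot": [0,0,0],"grip": 0.005},
  {"dp": [-0.0078,-0.0008,-0.0155],"rot": [0,0,0],"grip": 0.005},
  {"dp": [-0.0066,-0.0007,-0.016],"rot": [0,0,0],"grip": 0.005},
  {"dp": [-0.0054,-0.0005,-0.0165],"rot": [0,0,0],"grip": 0.005},
])

```text
clock: 23.85
tcp_pos: [0.4941, -0.05, 0.1488]
orientation: [-3.137, -0.162, 0.002]
contact_force: [1.2, -1.5, -0.1]
grip_width: 0.009
```

```bash
python3 t.py
```

```text
t 23.85 tcp [ 0.4941 -0.05    0.1488] xyaw 0.103 z [-0.001  0.    -1.   ] F [ 1.2 -1.5 -0.1] g 0.009 q [ 0.44  0.34 -0.56  2.02  0.24  0.84 -0.15]
lid 0.304 rad 0.2286
to boss world [ 0.1766 -0.1032 -0.0198] axial 0.0196 along jaw 0.1651 perp 0.1209
```

Request:
send_rows([
  {"dp": [-0.004,-0.0004,-0.016],"rot": [0,0,0],"grip": 0.005},
  {"dp": [-0.003,-0.0003,-0.016],"rot": [0,0,0],"grip": 0.005},
  {"dp": [-0.0015,0,-0.014],"rot": [0,0,0],"grip": 0.005},
  {"dp": [0,0,-0.01],"rot": [0,0,0],"grip": 0.005},
  {"dp": [0,0,-0.006],"rot": [0,0,0],"grip": 0.005},
  {"dp": [0,0,-0.004],"rot": [0,0,0],"grip": 0.005},
])

```text
clock: 24.6
tcp_pos: [0.4857, -0.0509, 0.0794]
orientation: [3.137, 0.162, -0.001]
contact_force: [-16.1, -2.0, 51.5]
grip_width: 0.009
```

```bash
python3 t.py
```

```text
t 24.6 tcp [ 0.4857 -0.0509  0.0794] xyaw 0.103 z [-0.001 -0.    -1.   ] F [-16.1  -2.   51.5] g 0.009 q [ 0.4   0.44 -0.51  2.09  0.33  0.69 -0.23]
lid -0.003 rad 0.2284
to boss world [ 0.1851 -0.1023  0.0496] axial -0.0497 along jaw 0.1735 perp 0.1208
```

Shut. Easing, releasing and backing straight up.

Request:
send_rows([
  {"dp": [0,0,0.0005],"rot": [0,0,0],"grip": 0.005},
  {"dp": [0,0,0],"rot": [0,0,0],"grip": 0.032},
  {"dp": [0,0,0],"rot": [0,0,0],"grip": 0.032},
  {"dp": [0,0,0],"rot": [0,0,0],"grip": 0.032},
  {"dp": [0,0,0.02],"rot": [0,0,0],"grip": 0.032},
  {"dp": [0,0,0.04],"rot": [0,0,0],"grip": 0.032},
  {"dp": [0,0,0.05],"rot": [0,0,0],"grip": 0.032},
  {"dp": [0,-0.05,0.05],"rot": [0,0,0],"grip": 0.032},
  {"dp": [0,-0.06,0.03],"rot": [0,0,0],"grip": 0.032},
  {"dp": [0,-0.06,0],"rot": [0,0,0],"grip": 0.032},
  {"dp": [0,-0.06,0],"rot": [0,0,0],"grip": 0.032},
  {"dp": [0,0,0],"rot": [0,0,0],"grip": 0.032},
])

```text
clock: 26.1
tcp_pos: [0.484, -0.2776, 0.2692]
orientation: [3.136, 0.169, 0.0]
contact_force: [-0.7, -0.3, -0.2]
grip_width: 0.0322
```

```bash
python3 t.py; python3 - <<'E'
from h import *
f=grab("top"); g=grab("scene")
a=cv2.cvtColor(f["img"],cv2.COLOR_RGB2BGR)[110:270,210:370];b=cv2.cvtColor(g["img"],cv2.COLOR_RGB2BGR)[160:320,190:350]
cv2.imwrite("pics/c9.png",np.hstack([cv2.resize(x,(400,400),interpolation=cv2.INTER_CUBIC) for x in(a,b)]))
E
```

```text
t 26.1 tcp [ 0.484  -0.2776  0.2692] xyaw 0.108 z [ 0.    -0.001 -1.   ] F [-0.7 -0.3 -0.2] g 0.0322 q [ 0.79  0.29 -0.46  1.77  0.14  1.12  0.39]
lid 0.653 rad 0.3121
to boss world [ 0.1868  0.1244 -0.1402] axial 0.1401 along jaw 0.1991 perp -0.1038
```

View pics/c9.png

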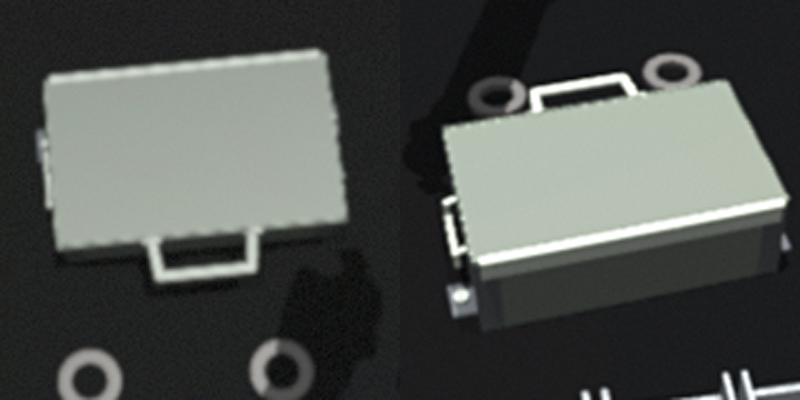

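The lid is fully shut: bar back at crop (205,272) as at the start, seals untouched and the arm clear. Handing in.

```bash
python3 -c "
from bench import hand_in
print(hand_in())"
```

```text
the job is handed in; nothing more can be done
None
```

The job is handed in at about 26 s of the 72 s allowed. I raised the lid until the stay locked, stood the steel spacer on the chest floor and broke the knee forward. Then I lowered the lid by its handle until it was shut.

- **Stay locked:** a top view with the gripper away showed the knee boss exactly where the locked position puts it. It was still there after the spacer was placed.
- **Spacer:** it touched the floor at the expected height. The last two top views with the lid up showed it upright, at about x = -23 mm, y = +40 mm in the chest frame. I could not see it once the lid was shut.
- **Knee broken:** I pulled it about 33 mm forward. The lid then stood by itself at about 1.29 rad, which matches the linkage geometry.
- **Lid shut:** the arm position gave a lid angle of about 0 rad. The last pictures show the lid and handle as at the start, with the two seals in place and the arm clear of everything. I did not re-measure the tin, bearing, axle, hammer or wrench.
- **Forces:** the wrist force reached about 54 N when the lid closed (limit 120 N). The push against the lid's end stop was about 25 N, more than the 5 to 10 N described.

No check failed or disagreed. The handle measured about 2 to 4 mm farther from the hinge than the 229 mm given while gripped, probably because I held the bar off the middle of the pads.

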